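# Re-hang the drawing board on its hinge rod

## Task

Put the small tilting drawing board back on its hinge: push the loose board home against the lugs of its baseboard, then take the red-handled hinge rod from the wooden brush rest and thread it through all five lugs until its collar sits against the first one, and let go. Ease the rod through gently, following the holes as you feel them and never forcing it, and leave the other things on the bench where they are.

Things in the scene. Friction and masses are not known exactly. Their poses are not given: they have to be found in the camera images.
- base: Baseboard of the drawing board, fixed to the bench: brown wood, 270 x 280 mm, 15 mm thick; origin on its underside at bench height, x axis across it towards the hinge, y along the hinge, z up. The wood reaches from x = -155 to +115 mm and y = -140 to +140 mm. Near its +x edge stands an aluminium bracket with three upright lugs, centred at y = +44, 0 and -44 mm.
- hinge_mid (a point): Nominal centre of the middle aluminium lug's hole: x = 85, y = 0, z = 61 mm on the baseboard, axes as the baseboard's. Each lug is 14 mm thick along y, 28 mm wide in x, with its top 14 mm above its hole; the three plain round holes, 11.5 mm, share one line along y. The bracket sits in slotted screw holes on packing, so the true line lies elsewhere (see hinge_mouth); it does not move in use.
- hinge_mouth (a point): Nominal centre of the first lug's outer (+y) face, where the rod enters and its collar ends up: 51 mm along +y from the middle lug's centre. The rod goes in along the baseboard's -y; the last lug ends 102 mm on. The true holes lie up to 6.5 mm off in x (slots), at 60 to 62 mm height, their line turned up to 0.016 rad about z: too far off to enter by the numbers, so look or feel for them.
- board: The loose board lying on the baseboard: light wood with a sheet of paper taped on, 165 mm in x, 240 mm in y, 18 mm thick, 0.35 to 0.65 kg, top 33 mm above the bench. Axes along the baseboard's; origin at the level of its underside, 21 mm beyond the middle of its back (+x) edge. It starts 20 to 55 mm short of home, where the brass bracket on it butts against the aluminium lugs.
- board_edge (a point): Middle of the board's near (-x) edge, at half thickness, 186 mm in -x from the board's origin and 24 mm above the bench: the place to push it along +x with the fingertips (sliding takes 2 to 6 N).
- board_holes (a point): Nominal middle of the hole line of the board's two brass lugs, above its origin, 60 mm above the bench. Lugs at y = +22 and -22 mm, 20 mm thick, 5 mm play each side between the aluminium lugs. Their bracket also has slots: the 11.5 mm holes lie up to 5 mm off in x. With the board home they are about 0.5 mm too far in +x and 0 to 2 mm too low; the rod's chamfered nose draws the board into line.
- rod: Hinge rod: steel shaft 10 mm in diameter, 122 mm long, its last 3 mm chamfered to a blunt nose of 8 mm; red handle 16 mm in diameter and 40 mm long with a collar of 20 mm diameter, 4 mm thick, next to the shaft. 85 g. Origin on the rod's axis at the collar's shaft-side face; x axis along the shaft towards the nose. It lies level, 40 mm above the bench.
- rod_tip (a point): Nose of the rod, on its axis, 122 mm from the collar face.
- rod_grip (a point): Middle of the red handle, on the axis, 22 mm behind the collar face: the place to grip.
- rest: Dark wooden brush rest with two V supports, fixed, 130 x 50 mm, 43 mm high; origin on the underside in its middle, x axis along the rod that lies in it (towards the nose). The rod's handle sticks out at its -x end; the near support ends 46 mm from the middle, 9 mm from the collar.
- ink: Bystander: amber ink jar, 48 mm wide, 70 mm high; origin under its middle.
- tape: Bystander: blue roll of tape lying flat, 90 mm wide, 24 mm high; origin under its middle.
- eraser: Bystander: white eraser, 45 x 22 x 12 mm; origin under its middle.
- mug: Bystander: blue mug, 80 mm wide, 90 mm high; origin under its middle.
- ruler: Bystander: aluminium ruler lying flat, 30 x 300 x 4 mm; origin under its middle.
- glue: Bystander: white glue bottle, 56 mm wide, 140 mm high; origin under its middle.
- sharpener: Bystander: green pencil sharpener, 50 x 35 x 30 mm; origin under its middle.
Things that resemble listed ones, but are neither listed nor needed, are in the scene too. There is more than one size of the rod; the one meant has the size given above.

How it is judged:
On the way, in this order (a step that is already met when the one before it is completed fails the run):
1. the board is pushed home, its lugs between the baseboard's lugs (x of board in the frame of base above 0.071 m), for 0.2 s.
2. the rod's nose has entered the first lug (y of rod_tip in the frame of hinge_mouth between -0.06 and -0.01 m and distance between rod_tip and hinge_mouth below 0.061 m and angle between the x axis of rod and the y axis of base, either way round below 0.12 rad), for 0.05 s.
3. the collar sits against the first lug (distance between rod and hinge_mouth below 0.0095 m), for 0.2 s.
At the end, for the whole second after the job is handed in: The rod lies through all five lugs, released and at rest: its collar face within 3 mm of the first lug's outer face, within 9.5 mm of the nominal mouth and within 0.06 rad of the baseboard's hinge direction, with the board in place (its origin 70 to 100 mm along the baseboard's x) (y of rod in the frame of hinge_mouth below 0.003 m and distance between rod and hinge_mouth below 0.0095 m and angle between the x axis of rod and the y axis of base, either way round below 0.06 rad and x of board in the frame of base between 0.07 and 0.1 m and linear speed of each of rod, board below 0.02 m/s); the robot touches nothing.
It fails at once if the rod is forced: it presses on the baseboard or its lugs with more than 25 N (contact force between rod and base above 25 N).
It fails at once if the rod is forced: it presses on the board or its lugs with more than 25 N (contact force between rod and board above 25 N).
It fails at once if the board is rammed: the fingers press on it with more than 35 N (contact force between the fingers and board above 35 N).
It fails at once if a bystander is moved by more than 15 mm (distance of any of ink, tape, eraser, mug, ruler, glue, sharpener from where it was at the start of the episode above 0.015 m).
It also fails if it takes over 72 s, if anything falls off the work surface, if the arm or the gripper's body presses on something with over 40 N, if the wrist force passes 120 N, or if a joint passes its speed limit or range.

## Robot

A 6-joint arm with a two-finger parallel gripper is mounted at the origin on the work surface. World frame = base frame: x ahead of the robot, y to its left, z up, the work surface at z = 0. Lengths are in m, angles in rad, forces in N, time in s.
With the tool pointing down it reaches from about 0.3 to 0.875 m from the base axis. Payload 6.4 kg.
Tool frame: the origin (TCP) lies between the finger pads; the fingertips stand 25 mm ahead of it and the grasp point (between the pads) lies 6 mm ahead of it; z points along the fingers, y is the line along which they close (so a half turn about z gives the same grasp; the last joint's range is limited). The gripper opens to 85 mm and grips with 20 to 120 N. Pads are 22 mm wide; open, the fingers measure 114 mm over their backs; the gripper's body (76 mm by 85 mm) begins 54 mm behind the grasp point. The pads swing forward as they close: fully open they stand 13 mm farther back than shut.
Start: joints at [0.919, 0.181, 1.607, -0, 1.354, -0.206], TCP at [0.248, 0.519, 0.256] pointing down, gripper open.
Joint ranges: [-2.99, 2.99], [-0.89, 2.07], [0.3, 2.58], [-1.14, 4.28], [0, 2.63], [-3.12, 3.12]. Speed limits (rad/s): [2.57, 2.57, 3.01, 3.14, 3.14, 3.14].

## Interface

Orientations are given as a unit quaternion [w, x, y, z].
In Python, from bench import ctrl gives the robot as it stands.
- The arm moves only by the tool servo_tool, never from a script. Its argument "series" is text: rows parted by semicolons, each of 7 numbers parted by spaces: the gripper command: -1 is fully open, 1 is shut, values between are in proportion, then the shift along the tool's x, y, z in m, then the turn, a rotation vector about the tool's x, y, z in degrees. A call has 1 to 12 rows; each row is the pose to reach, as a shift and turn from the pose commanded when the call began, along the tool's axes at that moment; what a row does not reach only later rows make up. A row lasts 1/12 s, in which the tool goes at most 41.7 mm and 7.16 degrees, less where a joint would pass 70% of its speed; a pose out of reach is approached as far as the arm can. A call with a gripper value outside its range is refused whole. The fingers move at their own pace and stop on an object; the grip force is fixed at half the most. Time passes only in rows, so rows that repeat a pose let the fingers close. It gives the time, the measured TCP pose, the force, the opening and the grip force at its end, in the units of the state.
- ctrl.get_obs(): the state, without advancing time (a new reading comes with each control period).
- ctrl.camera(name): name is "scene" or "top"; returns a dict with "img" (400x640x3 uint8, red, green, blue), "z_map" (400x640 float32, m along the optical axis (not along the pixel's ray), 0 where there is no reading), "fovy" (degrees; the focal length in pixels is half the picture's height over the tangent of half this angle, whatever the lens; pixels are square), "cx", "cy" (the principal point, pixels), "extrinsics" (4x4, takes a point from camera to world coordinates). Camera axes: x right, y down, z forward; pixel columns grow to the right and rows downward; lengths in m; the calibration is good to about 2 mm. A picture is of the moment at which its call begins.
- ctrl.hand_in(): hands the job in; it is judged then, once.
The state is a dict: "time_s": time; "q": joint angles; "dq": joint speeds; "joint_efforts": joint torques, N m; "eef_pos": TCP position; "eef_rot": TCP orientation; "wrist_force": force on the tool from outside, world axes, zero at the start; "torque": the same for the moment, N m; "opening": opening from 0.0 (shut) to 1.0 (fully open); "grasp_force": force on a finger pad.
Only numpy, scipy, OpenCV 4.12 (cv2) and the standard library are available. Lean on these libraries where they do the work, as an engineer would, in place of code of your own. Each camera call takes 0.05 s, during which the arm holds its last target. There are 200 camera calls.

## Working session

There is one attempt and no reset: what is moved stays moved. The work goes in short steps, Python scripts to look and compute and a tool call to move; the robot and the scene stay as the last step left them, time stands still between calls to the robot, and variables do not carry over. Pictures are saved under pics/ and viewed, at most 10 in all, crops included, and the job is handed in when it is done.

Besides the shell and the picture viewer there is one more tool, called as name(argument=value, ...) on one line, values as JSON. servo_tool: Moves the arm, as the interface text tells. Its arguments: {"type":"object","properties":{"series":{"type":"string"}},"required":["series"]}

```bash
mkdir -p pics
cat > h.py <<'E'
import numpy as np, cv2
from bench import ctrl
def cam(n):
    c=ctrl.camera(n); c['f']=c['img'].shape[0]/2/np.tan(np.radians(c['fovy'])/2); return c
def save(c,name,crop=None,s=1):
    im=c['img'][:,:,::-1]
    if crop: x0,y0,x1,y1=crop; im=im[y0:y1,x0:x1]
    cv2.imwrite('pics/'+name,cv2.resize(im,None,fx=s,fy=s,interpolation=cv2.INTER_CUBIC))
def ray(c,u,v):
    E=np.array(c['extrinsics']); d=np.array([(u-c['cx'])/c['f'],(v-c['cy'])/c['f'],1.]); return E[:3,3],E[:3,:3]@d
def onz(c,u,v,z):
    o,d=ray(c,u,v); return o+d*(z-o[2])/d[2]
def pts(c):
    h,w=c['z_map'].shape; u,v=np.meshgrid(np.arange(w),np.arange(h)); z=c['z_map']
    P=np.stack([(u-c['cx'])/c['f']*z,(v-c['cy'])/c['f']*z,z],-1); E=np.array(c['extrinsics'])
    return P@E[:3,:3].T+E[:3,3]
E
python3 - <<'E'
from h import *
for n in ['scene','top']:
    c=cam(n); save(c,n+'0.png'); print(n,c['f'],c['cx'],c['cy'],np.round(c['extrinsics'],3).tolist())
o=ctrl.get_obs(); print(o)
E
```

```text
scene 487.1483767702787 313.82705555157634 202.20554117525253 [[-0.826, 0.474, -0.304, 1.053], [0.564, 0.691, -0.453, 0.684], [-0.005, -0.546, -0.838, 1.399], [0.0, 0.0, 0.0, 1.0]]
top 490.9449386760743 320.42968746730685 199.6568911517467 [[0.004, -0.995, 0.099, 0.409], [-1.0, -0.003, 0.003, -0.013], [-0.003, -0.099, -0.995, 1.345], [0.0, 0.0, 0.0, 1.0]]
{'time_s': 0.1, 'q': array([ 9.18665716e-01,  1.81485837e-01,  1.60785179e+00, -1.16816327e-05,
        1.35380984e+00, -2.06311143e-01]), 'dq': array([-0.00056449, -0.00089416, -0.00254845,  0.00071917, -0.0003291 ,
        0.00127612]), 'joint_efforts': array([-1.10852929e-03, -4.45880985e+01, -3.52240348e+01, -3.22979367e-04,
        4.18367505e-03,  3.95564268e-05]), 'eef_pos': array([0.24766172, 0.51844802, 0.25549065]), 'eef_rot': array([-3.18340963e-04,  2.21066999e-01,  9.75258313e-01, -7.09259550e-04]), 'wrist_force': array([-0.56686372,  0.21772224,  0.46922435]), 'torque': array([-0.04215472,  0.03761827,  0.02300943]), 'grasp_force': 0.0, 'opening': 0.9995390811653728}
```

View pics/scene0.png

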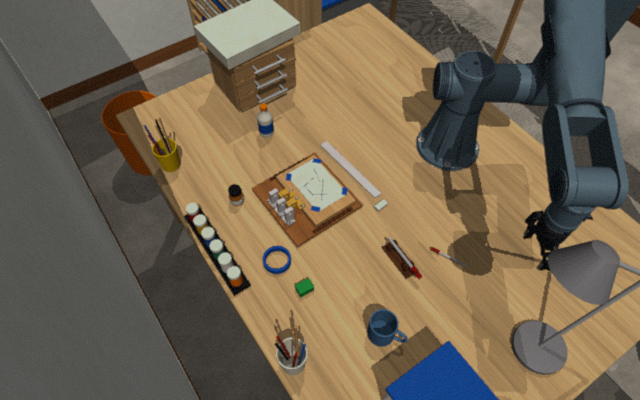

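View pics/top0.png

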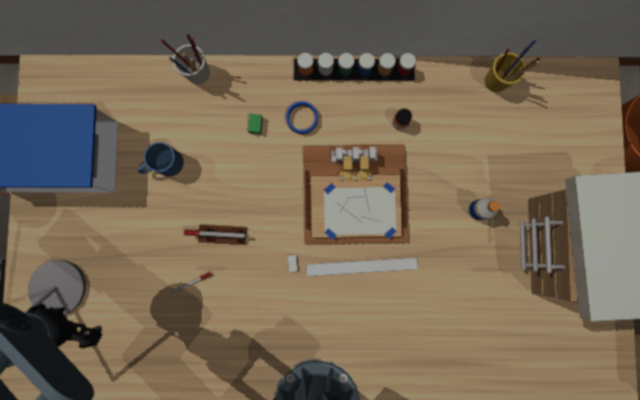

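Scene view: base at about (305,198), rest with a red-handled rod at (402,257), and a second, thinner red-handled rod at (443,255). In the top view the base is at (355,195), the hinge lugs at (355,160), the rest with its rod at (215,234) and the loose rod at (195,281). The rod in the rest fits: it lies in the rest with its handle out at one end. I'll measure both rods and confirm in a crop.

Run:
```python
from h import *
t=cam('top'); s=cam('scene')
a=t['img'][140:300,165:285,::-1]; b=t['img'][135:255,295:415,::-1]; d=s['img'][170:250,240:360,::-1]; e=s['img'][225:290,375:465,::-1]
R=lambda i,w,h: cv2.resize(i,(w,h),interpolation=cv2.INTER_CUBIC)
out=np.zeros((600,800,3),np.uint8)
out[:300,:400]=R(t['img'][215:305,165:285,::-1],400,300); out[:300,400:]=R(t['img'][140:215,305:405,::-1],400,300)
out[300:,:400]=R(e,400,300); out[300:,400:]=R(s['img'][170:237,255:344,::-1],400,300)
cv2.imwrite('pics/c1.png',out)
for c,n in((t,'top'),(s,'scene')):
    P=pts(c); hsv=cv2.cvtColor(c['img'],cv2.COLOR_RGB2HSV)
    m=(((hsv[...,0]<8)|(hsv[...,0]>172))&(hsv[...,1]>150)&(hsv[...,2]>60)).astype(np.uint8)
    k,l,st,ce=cv2.connectedComponentsWithStats(m)
    for i in range(1,k):
        if st[i,4]>15: print(n,'red',st[i],ce[i].round(1),np.median(P[l==i],0).round(3), cv2.minAreaRect(np.argwhere(l==i)[:,::-1].astype(np.float32)))
    # base: heights near 15mm / board 33 / lugs
    box=(P[...,0]>0.3)&(P[...,0]<0.75)&(P[...,1]>-.35)&(P[...,1]<.15)
    for lo,hi in((.009,.02),(.027,.039),(.05,.085)):
        mm=(box&(P[...,2]>lo)&(P[...,2]<hi)).astype(np.uint8)
        k,l,st,ce=cv2.connectedComponentsWithStats(mm)
        for i in range(1,k):
            if st[i,4]>12:
                Q=P[l==i]; r=cv2.minAreaRect(Q[:,:2].astype(np.float32)); print(n,lo,st[i],Q.mean(0).round(4),np.round(r[0],4),np.round(r[1],4),round(r[2],2))
```

```text
top red [184 230  15   7  66] [191.  232.3] [0.451 0.332 0.047] ((191.0, 233.0), (6.0, 14.0), 90.0)
top red [201 273  10   6  31] [205.6 275.3] [0.337 0.298 0.013] ((205.60348510742188, 275.24139404296875), (3.0200483798980713, 9.847983360290527), 66.80140686035156)
top 0.009 [302 130   9   4  13] [0.7288 0.0306 0.015 ] [0.7279 0.0308] [0.0041 0.0235] 19.11
top 0.009 [ 303  144  105  100 3212] [ 0.588  -0.0988  0.0156] [ 0.5609 -0.103 ] [0.2724 0.2804] 1.21
top 0.009 [351 156   9  16  83] [ 0.6341 -0.1056  0.016 ] [ 0.6405 -0.1035] [0.0222 0.0419] 89.62
top 0.009 [288 255   9  17 124] [0.3698 0.0664 0.0131] [0.3695 0.0669] [0.043  0.0219] 0.69
top 0.027 [394 124  16   5  23] [ 0.7416 -0.2271  0.0326] [ 0.742  -0.2293] [0.0398 0.011 ] 87.52
top 0.027 [ 311  171   91   69 5247] [ 0.5236 -0.1033  0.0341] [ 0.526  -0.1051] [0.1814 0.243 ] 1.22
top 0.05 [397 120  14   5  54] [ 0.7447 -0.2282  0.0676] [ 0.7442 -0.2288] [0.0334 0.0105] 89.69
top 0.05 [353 147   6  13  73] [ 0.6588 -0.1008  0.0738] [ 0.6605 -0.1008] [0.029  0.0138] 1.71
top 0.05 [369 147   7  13  76] [ 0.6594 -0.1437  0.0722
[... 1375 characters left out ...]
 5.42
scene 0.009 [276 248  13   9  22] [0.7384 0.0324 0.0146] [0.7366 0.0351] [0.0103 0.0479] 20.91
scene 0.027 [ 276  156   79   70 2570] [ 0.5232 -0.0954  0.0337] [ 0.5253 -0.1026] [0.1767 0.2465] 0.88
scene 0.027 [269 199  10   4  15] [ 0.6651 -0.1375  0.0343] [ 0.6633 -0.1367] [0.011  0.0296] 67.33
scene 0.027 [277 206   9   7  19] [ 0.6594 -0.0932  0.033 ] [ 0.6599 -0.093 ] [0.0087 0.0284] 80.81
scene 0.027 [284 216  10   6  20] [ 0.6581 -0.0496  0.0335] [ 0.6571 -0.0525] [0.0153 0.0279] 83.67
scene 0.05 [234 184   7  10  27] [ 0.7452 -0.2258  0.0687] [ 0.7446 -0.23  ] [0.01   0.0364] 2.02
scene 0.05 [269 189  28  29 390] [ 0.6475 -0.0958  0.0689] [ 0.6442 -0.0983] [0.0601 0.1048] 1.82
```

View pics/c1.png

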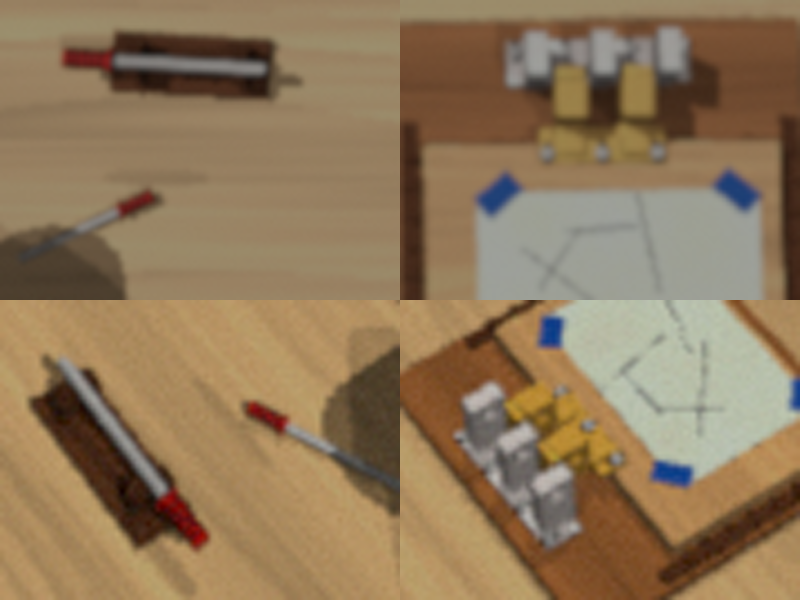

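The crop confirms it. The rod at top (192–244, 234) is thick, with a 16 mm handle, and lies in the rest. The one at (195,281) is thin and on the bench. Lugs: aluminium at top (336/353/369, 152), brass at (344/360, 163). Next are the base frame, the board edge and the first move.

```bash
cat >> h.py <<'E'
from scipy.spatial.transform import Rotation as R
def rel(p,yaw):
    """tool-frame shift/turn to reach TCP p, tool down with tool y axis at world angle yaw(deg)"""
    o=ctrl.get_obs(); q=o['eef_rot']; A=R.from_quat([q[1],q[2],q[3],q[0]])
    y=np.radians(yaw); ty=np.array([np.cos(y),np.sin(y),0]); tz=np.array([0,0,-1.]); B=R.from_matrix(np.c_[np.cross(ty,tz),ty,tz])
    print('shift',A.inv().apply(np.array(p)-o['eef_pos']).round(4),'turn',(A.inv()*B).as_rotvec(degrees=True).round(2))
E
python3 - <<'E'
from h import *
t=cam('top'); P=pts(t)
yaw=np.radians(1.21); X=np.array([np.cos(yaw),np.sin(yaw)]); Y=np.array([-X[1],X[0]])
O=np.array([.5609,-.103])+.02*X; print('base',O)
L=np.stack([(P[...,:2]-O)@X,(P[...,:2]-O)@Y,P[...,2]],-1)
m=(L[...,2]>.029)&(L[...,2]<.038)&(abs(L[...,1])<.1)&(abs(L[...,0])<.2)
for y in(-.08,-.04,0,.04,.08):
    k=m&(abs(L[...,1]-y)<.012); print(y,L[k][:,0].min().round(4),np.percentile(L[k][:,0],[1,98]).round(4))
for y in(.044,0,-.044,.022,-.022):
    k=(L[...,2]>.06)&(L[...,2]<.09)&(abs(L[...,1]-y)<.006)&(abs(L[...,0]-.065)<.05); Q=L[k]; print(y,len(Q),Q.mean(0).round(4),Q.min(0).round(4),Q.max(0).round(4))
# rod: bright metal + handle above rest
k=(P[...,2]>.036)&(P[...,2]<.06)&(abs(P[...,0]-.45)<.05)&(P[...,1]>.15)&(P[...,1]<.38); Q=P[k]
v,u=np.nonzero(k); print(len(Q),Q.min(0).round(3),Q.max(0).round(3))
hsv=cv2.cvtColor(t['img'],cv2.COLOR_RGB2HSV)
k2=k&((hsv[...,2]>110)|(hsv[...,1]>150)&((hsv[...,0]<8)|(hsv[...,0]>172)))
v,u=np.nonzero(k2); W=np.array([onz(t,a,b,.045) for a,b in zip(u,v)])
f=np.polyfit(W[:,1],W[:,0],1); print('rod line x=f(y)',f,'y range',W[:,1].min(),W[:,1].max(), 'zmax med',np.median(P[k2][:,2]))
e=O+(-.165+.02)*X; 
rel([*(O-.185*X),.14],91.2)
print('pushstart',O-.185*X)
E
```

```text
base [ 0.58089554 -0.10257766]
-0.08 -0.1456 [-0.1402  0.0212]
-0.04 -0.1371 [-0.1367  0.0352]
0 -0.139 [-0.1386  0.0308]
0.04 -0.1383 [-0.138   0.0315]
0.08 -0.1375 [-0.1372  0.0215]
0.044 56 [0.0774 0.0437 0.0753] [0.0645 0.038  0.0612] [0.0917 0.0489 0.0832]
0 49 [ 0.0785 -0.      0.0756] [ 0.0652 -0.006   0.0685] [0.0938 0.0045 0.0816]
-0.044 53 [ 0.0786 -0.044   0.0739] [ 0.0653 -0.0495  0.0614] [ 0.0932 -0.0381  0.083 ]
0.022 60 [0.0541 0.0222 0.0742] [0.0362 0.0173 0.0649] [0.0703 0.028  0.0803]
-0.022 65 [ 0.0529 -0.0218  0.0735] [ 0.0362 -0.0275  0.0606] [ 0.0703 -0.0162  0.0802]
330 [0.43  0.192 0.036] [0.462 0.353 0.056]
rod line x=f(y) [0.05045864 0.43345783] y range 0.19517423775212697 0.35422477887433185 zmax med 0.04557343326610119
shift [-0.4032 -0.5     0.1162] turn [-5.000e-02 -2.000e-02 -2.674e+01]
pushstart [ 0.39593679 -0.10648429]
```

servo_tool(series="0 -0.03 -0.04 0.02 0 0 -2; 0 -0.06 -0.08 0.04 0 0 -5; 0 -0.09 -0.12 0.05 0 0 -8; 0 -0.12 -0.155 0.06 0 0 -11; 0 -0.15 -0.19 0.06 0 0 -14; 0 -0.18 -0.225 0.06 0 0 -17; 0 -0.21 -0.26 0.06 0 0 -20; 0 -0.24 -0.3 0.06 0 0 -23; 0 -0.27 -0.335 0.06 0 0 -26; 0 -0.30 -0.37 0.06 0 0 -26.7; 0 -0.33 -0.41 0.06 0 0 -26.7; 0 -0.36 -0.44 0.07 0 0 -26.7")

```text
time_s: 1.25
eef_pos: [0.3628, 0.0393, 0.1937]
eef_rot: [0.001, -0.01, 1.0, -0.0]
wrist_force: [1.6, 0.8, -0.7]
opening: 0.501
grasp_force: 0.0
```

Run:
```python
from h import *
X=np.array([np.cos(np.radians(1.21)),np.sin(np.radians(1.21))]); O=np.array([.5809,-.1026])
rel([*(O-.168*X),.047],91.2)
o=ctrl.get_obs();print(o['eef_pos'],o['wrist_force'],o['opening'],o['time_s'])
```

```text
shift [-0.0469 -0.1464  0.1469] turn [-0.03  0.14 -0.03]
[0.36275899 0.03934038 0.19374743] [ 1.64165575  0.76772107 -0.65514153] 0.5013696108726878 1.25
```

servo_tool(series="0 -0.01 -0.03 0.02 0 0 0; 0 -0.02 -0.06 0.04 0 0 0; 0 -0.025 -0.09 0.06 0 0 0; 0 -0.025 -0.12 0.08 0 0 0; 0 -0.025 -0.12 0.08 0 0 0; 0 -0.025 -0.12 0.08 0 0 0")

```text
time_s: 1.75
eef_pos: [0.389, -0.0789, 0.1119]
eef_rot: [-0.001, -0.008, 1.0, 0.001]
wrist_force: [0.4, 0.5, -0.1]
opening: 0.497
grasp_force: 0.0
```

Run:
```python
from h import *
X=np.array([np.cos(np.radians(1.21)),np.sin(np.radians(1.21))]); O=np.array([.5809,-.1026])
rel([*(O-.168*X),.047],91.2)
o=ctrl.get_obs();print(o['eef_pos'],o['wrist_force'],o['opening'],o['time_s'])
```

```text
shift [-0.0237 -0.0278  0.0648] turn [ 0.09 -0.15 -0.25]
[ 0.38897531 -0.07888513  0.11193878] [ 0.38202324  0.45961548 -0.10896636] 0.4970614631859025 1.75
```

servo_tool(series="0 -0.01 -0.02 0.03 0 0 0; 0 -0.018 -0.0275 0.055 0 0 0; 0 -0.022 -0.0275 0.065 0 0 0; 0 -0.022 -0.0275 0.065 0 0 0; 0 -0.022 -0.0275 0.065 0 0 0; 0 -0.025 -0.0275 0.065 0 0 0; 0 -0.029 -0.0275 0.065 0 0 0; 0 -0.033 -0.0275 0.065 0 0 0; 0 -0.037 -0.0275 0.065 0 0 0; 0 -0.041 -0.0275 0.065 0 0 0; 0 -0.041 -0.0275 0.065 0 0 0")

```text
time_s: 2.67
eef_pos: [0.4317, -0.1047, 0.0482]
eef_rot: [-0.0, -0.01, 1.0, -0.0]
wrist_force: [-1.1, -0.1, 1.4]
opening: 0.499
grasp_force: 0.5
```

servo_tool(series="0 -0.003 0 0 0 0 0; 0 -0.006 0 0 0 0 0; 0 -0.009 0 0 0 0 0; 0 -0.012 0 0 0 0 0; 0 -0.015 0 0 0 0 0; 0 -0.017 0 0 0 0 0; 0 -0.019 0 0 0 0 0; 0 -0.020 0 0 0 0 0; 0 -0.020 0 0 0 0 0")

```text
time_s: 3.42
eef_pos: [0.4504, -0.104, 0.0476]
eef_rot: [-0.001, -0.01, 1.0, 0.0]
wrist_force: [-6.2, -0.6, 3.5]
opening: 0.499
grasp_force: 2.7
```

servo_tool(series="0 -0.0015 0 0 0 0 0; 0 -0.003 0 0 0 0 0; 0 -0.004 0 0 0 0 0; 0 -0.004 0 0 0 0 0")

```text
time_s: 3.75
eef_pos: [0.4544, -0.1039, 0.0476]
eef_rot: [-0.001, -0.01, 1.0, 0.0]
wrist_force: [-4.1, -0.5, 4.3]
opening: 0.497
grasp_force: 2.4
```

```bash
cat >> h.py <<'E'
X=np.array([np.cos(np.radians(1.21)),np.sin(np.radians(1.21))]); Y=np.array([-X[1],X[0]]); O=np.array([.5809,-.1026])
def loc(P): return np.stack([(P[...,:2]-O)@X,(P[...,:2]-O)@Y,P[...,2]],-1)
def lugs(c):
    L=loc(pts(c))
    for y in(.044,.022,0,-.022,-.044):
        k=(L[...,2]>.06)&(L[...,2]<.09)&(abs(L[...,1]-y)<.006)&(abs(L[...,0]-.075)<.03); Q=L[k]; print(y,len(Q),Q.mean(0).round(4),Q.min(0).round(4),Q.max(0).round(4))
E
python3 - <<'E'
from h import *
lugs(cam('top')); o=ctrl.get_obs(); print(loc(o['eef_pos']),o['wrist_force'])
E
```

```text
0.044 53 [0.077  0.0439 0.0751] [0.0643 0.0382 0.0623] [0.0919 0.0489 0.0826]
0.022 67 [0.0776 0.0223 0.0738] [0.0616 0.0169 0.0603] [0.0951 0.028  0.0825]
0 47 [ 0.0791 -0.0001  0.0754] [ 0.0649 -0.0059  0.0674] [0.094  0.0048 0.0826]
-0.022 63 [ 0.0774 -0.0221  0.0741] [ 0.0615 -0.028   0.0679] [ 0.0942 -0.0167  0.0795]
-0.044 51 [ 0.0788 -0.044   0.0747] [ 0.0652 -0.0493  0.0609] [ 0.0939 -0.038   0.0809]
[-0.12651149  0.00138435  0.04759896] [-5.48297058  0.24116158  2.78263685]
```

servo_tool(series="0 -0.001 0 0 0 0 0; 0 -0.002 0 0 0 0 0; 0 -0.002 0 0 0 0 0; 0 -0.002 0 0 0 0 0")

```text
time_s: 4.13
eef_pos: [0.4564, -0.1038, 0.0476]
eef_rot: [-0.001, -0.01, 1.0, 0.0]
wrist_force: [-5.4, 0.6, 2.5]
opening: 0.498
grasp_force: 2.6
```

servo_tool(series="0 -0.001 0 0 0 0 0; 0 -0.0015 0 0 0 0 0; 0 -0.0015 0 0 0 0 0")

```text
time_s: 4.38
eef_pos: [0.458, -0.1038, 0.0476]
eef_rot: [-0.001, -0.01, 1.0, 0.0]
wrist_force: [-5.4, -0.3, 2.9]
opening: 0.499
grasp_force: 2.6
```

servo_tool(series="0 -0.0007 0 0 0 0 0; 0 -0.0012 0 0 0 0 0; 0 -0.0012 0 0 0 0 0")

```text
time_s: 4.63
eef_pos: [0.4592, -0.1038, 0.0476]
eef_rot: [-0.001, -0.01, 1.0, 0.0]
wrist_force: [-5.8, -0.3, 2.4]
opening: 0.5
grasp_force: 2.5
```

servo_tool(series="0 -0.0007 0 0 0 0 0; 0 -0.0012 0 0 0 0 0; 0 -0.0012 0 0 0 0 0")

```text
time_s: 4.88
eef_pos: [0.4594, -0.1038, 0.0475]
eef_rot: [-0.002, -0.01, 1.0, 0.0]
wrist_force: [-10.1, -0.8, 7.5]
opening: 0.503
grasp_force: 5.1
```

Run:
```python
from h import *
lugs(cam('top')); o=ctrl.get_obs(); print(loc(o['eef_pos']),o['wrist_force'])
```

```text
0.044 55 [0.0772 0.0437 0.0759] [0.0645 0.0381 0.0604] [0.0912 0.0489 0.0842]
0.022 70 [0.0821 0.0223 0.074 ] [0.0661 0.0166 0.0619] [0.0995 0.028  0.0801]
0 49 [ 0.0786 -0.      0.075 ] [ 0.0658 -0.0059  0.0637] [0.0941 0.0045 0.0804]
-0.022 65 [ 0.0816 -0.0221  0.0743] [ 0.0659 -0.0279  0.063 ] [ 0.0993 -0.0164  0.0796]
-0.044 52 [ 0.0791 -0.0438  0.0745] [ 0.0649 -0.0497  0.0601] [ 0.0934 -0.038   0.0827]
[-0.12150282  0.00135523  0.04755063] [-10.07928173  -0.57730334   8.30482054]
```

The board is home: the force rose to 10 N at about 47 mm TCP height. I'll retreat and go over to the rod handle.

servo_tool(series="0 0.008 0 0 0 0 0; 0 0.02 0 -0.005 0 0 0; 0 0.025 0 -0.035 0 0 0; -0.5 0.025 0.02 -0.07 0 0 7; -1 0.025 0.055 -0.1 0 0 14; -1 0.02 0.095 -0.11 0 0 21; -1 0.015 0.13 -0.11 0 0 28; -1 0.01 0.17 -0.11 0 0 35; -1 0.01 0.21 -0.11 0 0 42; -1 0.01 0.25 -0.11 0 0 49; -1 0.01 0.29 -0.11 0 0 56; -1 0.01 0.325 -0.11 0 0 63")

```text
time_s: 5.93
eef_pos: [0.4459, 0.19, 0.1583]
eef_rot: [0.001, 0.462, 0.887, 0.001]
wrist_force: [1.1, -0.3, -0.0]
opening: 1.003
grasp_force: 0.0
```

Run:
```python
from h import *
rel([.4503,.333,.11],-2.9); o=ctrl.get_obs(); print(o['eef_pos'],o['q'])
```

```text
shift [0.1146 0.0856 0.0484] turn [ 1.300e-01 -1.000e-02  3.791e+01]
[0.44588209 0.1899731  0.15825243] [ 1.56986543e-01  9.39396086e-02  1.91922203e+00  4.77297328e-04
  1.12631571e+00 -4.54234239e-01]
```

servo_tool(series="-1 0.02 0.013 0.01 0 0 7; -1 0.045 0.028 0.02 0 0 14; -1 0.07 0.044 0.03 0 0 21; -1 0.09 0.056 0.04 0 0 28; -1 0.095 0.059 0.045 0 0 31; -1 0.095 0.059 0.045 0 0 31; -1 0.095 0.059 0.045 0 0 31")

```text
time_s: 6.52
eef_pos: [0.4387, 0.2999, 0.1127]
eef_rot: [-0.0, 0.679, 0.734, -0.0]
wrist_force: [0.4, -0.6, 0.1]
opening: 1.004
grasp_force: 0.0
```

Run:
```python
from h import *
rel([.4503,.333,.044],-2.9); o=ctrl.get_obs(); print(o['eef_pos'],o['q'])
t=cam('top'); s=cam('scene')
save(t,'c2.png',(165,205,245,265),5)
for c in(t,s):
    P=pts(c); hsv=cv2.cvtColor(c['img'],cv2.COLOR_RGB2HSV)
    m=(((hsv[...,0]<8)|(hsv[...,0]>172))&(hsv[...,1]>150)&(abs(P[...,0]-.45)<.04)&(abs(P[...,1]-.335)<.05)); v,u=np.nonzero(m)
    W=np.array([onz(c,a,b,.044) for a,b in zip(u,v)]); print(len(W),W.mean(0) if len(W) else 0)
```

```text
shift [0.0321 0.0141 0.0687] turn [-0.01  0.    7.39]
[0.43874234 0.29988356 0.11267657] [3.76023145e-01 2.63827523e-01 1.82701305e+00 5.69432306e-05
 1.05093864e+00 2.97608073e-01]
0 0
72 [0.44860666 0.33139433 0.044     ]
```

servo_tool(series="-1 0.02 0.008 0.0 0 0 6; -1 0.032 0.0135 0.01 0 0 7.4; -1 0.032 0.0135 0.03 0 0 7.4; -1 0.032 0.0135 0.05 0 0 7.4; -1 0.032 0.0135 0.062 0 0 7.4; -1 0.032 0.0135 0.0685 0 0 7.4; -1 0.032 0.0135 0.0685 0 0 7.4; -1 0.032 0.0135 0.0685 0 0 7.4")

```text
time_s: 7.28
eef_pos: [0.4505, 0.3323, 0.0449]
eef_rot: [0.0, 0.726, 0.688, 0.0]
wrist_force: [-0.9, 1.1, -0.5]
opening: 1.003
grasp_force: 0.0
```

Run:
```python
from h import *
rel([.4498,.333,.044],-2.9); o=ctrl.get_obs(); print(o['eef_pos'],o['wrist_force'])
```

```text
shift [ 0.0006 -0.0008  0.0009] turn [ 0.02 -0.01 -0.21]
[0.45053796 0.33232035 0.04493016] [-0.87196126  1.05911706 -0.54031519]
```

servo_tool(series="0 0 0 0 0 0 0; 0.4 0 0 0 0 0 0; 0.6 0 0 0 0 0 0; 1 0 0 0 0 0 0; 1 0 0 0 0 0 0; 1 0 0 0 0 0 0; 1 0 0 0 0 0 0; 1 0 0 0 0 0 0")

```text
time_s: 7.95
eef_pos: [0.4497, 0.3328, 0.0446]
eef_rot: [-0.0, 0.726, 0.688, -0.0]
wrist_force: [-2.8, -0.4, 4.1]
opening: 0.166
grasp_force: 58.3
```

servo_tool(series="1 0 0 -0.01 0 0 0; 1 0 0 -0.03 0 0 0; 1 0 0 -0.055 0 0 0; 1 -0.01 0.01 -0.075 0 0 0; 1 -0.032 0.035 -0.085 0 0 -1; 1 -0.058 0.063 -0.085 0 0 -2; 1 -0.085 0.092 -0.085 0 0 -3; 1 -0.113 0.122 -0.085 0 0 -4; 1 -0.14 0.152 -0.085 0 0 -4.7; 1 -0.165 0.179 -0.085 0 0 -4.7; 1 -0.186 0.2 -0.085 0 0 -4.7; 1 -0.1985 0.215 -0.085 0 0 -4.7")

```text
time_s: 8.95
eef_pos: [0.6563, 0.1195, 0.1301]
eef_rot: [0.001, 0.698, 0.716, 0.0]
wrist_force: [0.1, 0.7, -0.9]
opening: 0.167
grasp_force: 58.5
```

servo_tool(series="1 0 0 0 0 0 0; 1 0 0 0 0 0 0; 1 0 0 0.015 0 0 0; 1 0 0 0.03 0 0 0; 1 0 0 0.035 0 0 0; 1 0 0 0.035 0 0 0; 1 0 0 0.035 0 0 0")

```text
time_s: 9.53
eef_pos: [0.6532, 0.1236, 0.0938]
eef_rot: [-0.001, 0.697, 0.717, -0.001]
wrist_force: [1.0, 0.2, -0.3]
opening: 0.166
grasp_force: 58.6
```

Run:
```python
from h import *
t=cam('top'); s=cam('scene')
out=np.zeros((600,800,3),np.uint8)
out[:,:400]=cv2.resize(t['img'][115:205,235:395,::-1],None,fx=5,fy=5,interpolation=cv2.INTER_CUBIC)[:400,:400] if 0 else 0
a=cv2.resize(t['img'][125:185,230:390,::-1],(800,300),interpolation=cv2.INTER_CUBIC)
b=cv2.resize(s['img'][180:255,260:400,::-1],(560,300),interpolation=cv2.INTER_CUBIC)
out[:300]=a; out[300:,:560]=b; cv2.imwrite('pics/c3.png',out)
o=ctrl.get_obs(); print(o['eef_pos'],loc(o['eef_pos']),o['wrist_force'],o['torque'],o['opening'])
```

```text
[0.65433777 0.12329601 0.09512009] [0.07819162 0.22429486 0.09512009] [ 0.493523   -0.73550685  0.45416873] [ 0.05490643 -0.00392732  0.04608383] 0.16427005481589677
```

View pics/c3.png

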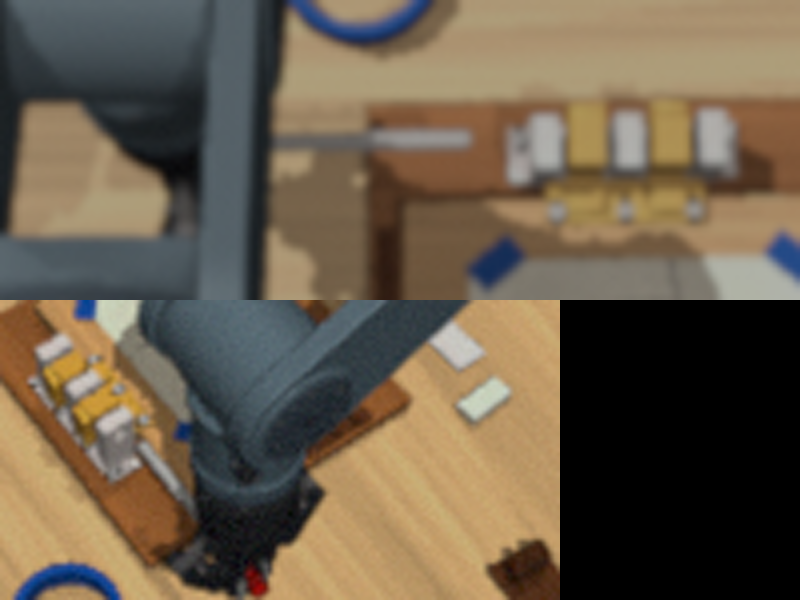

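Top crop: the rod shaft lies at about (284–324, 153), just short of the first lug at (338,153). The scene crop shows the nose near the first lug's hole. Next is a sub-pixel measurement of rod against lugs in the same views.

```bash
cat > m.py <<'E'
from h import *
def avg(n,k=6):
    cs=[cam(n) for _ in range(k)]; c=cs[0]; c['g']=np.mean([x['img'].astype(float) for x in cs],0)
    c['img']=c['g'].astype(np.uint8); c['z_map']=np.mean([x['z_map'] for x in cs],0); return c
def rodline(t,u0,u1,ztop=None):
    """rod axis in top view: per column silhouette edges from depth+grey, base frame"""
    P=pts(t); L=loc(P); out=[]
    for u in range(u0,u1):
        col=L[:,u]; k=np.nonzero((col[:,2]>.045)&(abs(col[:,0]-.08)<.03))[0]
        if len(k)<2: continue
        z=np.max(col[k,2])-.005
        sat=t['g'][:,u].max(1)-t['g'][:,u].min(1); bg=np.median(sat[np.r_[k[0]-6:k[0]-2,k[-1]+3:k[-1]+7]])
        r=np.arange(k[0]-2,k[-1]+3); w=np.clip(bg-sat[r],0,None); v=(w*r).sum()/w.sum()
        out.append([*loc(onz(t,u,v,z)[None])[0],w.sum()/max(w.max(),1),v])
    return np.array(out)
def lugtop(t,ztop=.075):
    P=pts(t); L=loc(P); res=[]
    for y in(.044,0,-.044):
        k=(L[...,2]>.066)&(L[...,2]<.09)&(abs(L[...,1]-y)<.0055)&(abs(L[...,0]-.08)<.025); v,u=np.nonzero(k); zz=np.median(L[k][:,2])
        xs=[]
        for c in np.unique(u):
            v0=v[u==c].min(); sat=t['g'][:,c].max(1)-t['g'][:,c].min(1)
            hi=np.median(sat[v0-5:v0-2]); lo=np.median(sat[v0+2:v0+5]); mid=(hi+lo)/2
            for r in range(v0-4,v0+4):
                if (sat[r]-mid)>=0>(sat[r+1]-mid): vv=r+(sat[r]-mid)/(sat[r]-sat[r+1]); xs.append(loc(onz(t,c,vv,ztop)[None])[0][0]-.014); break
        res.append((y,np.median(xs),len(xs),np.std(xs),zz))
    return res
E
python3 - <<'E'
from m import *
t=avg('top')
for r in lugtop(t): print(np.round(r,4))
A=rodline(t,288,328); print(A[::3].round(4)); 
B=A[3:-3]; f=np.polyfit(B[:,1],B[:,0],1); print('rod x(y)',f,'ymin',A[:,1].min(),'z slope',np.polyfit(B[:,1],B[:,2],1))
E
```

```text
[4.40e-02 7.97e-02 4.00e+00 1.00e-04 7.61e-02]
[0.00e+00 7.99e-02 4.00e+00 2.00e-04 7.55e-02]
[-4.40e-02  8.05e-02  4.00e+00  4.00e-04  7.59e-02]
[[5.350000e-02 1.675000e-01 2.212000e-01 2.838000e+00 1.522930e+02]
 [7.900000e-02 1.683000e-01 9.220000e-02 3.312800e+00 1.523253e+02]
 [7.810000e-02 1.605000e-01 9.260000e-02 3.615700e+00 1.525716e+02]
 [7.820000e-02 1.528000e-01 9.180000e-02 3.692000e+00 1.525222e+02]
 [5.320000e-02 1.398000e-01 2.179000e-01 3.556400e+00 1.524705e+02]
 [7.870000e-02 1.373000e-01 9.070000e-02 4.493000e+00 1.523092e+02]
 [8.040000e-02 1.295000e-01 9.050000e-02 4.266700e+00 1.516562e+02]
 [7.970000e-02 1.217000e-01 9.020000e-02 4.044500e+00 1.518591e+02]
 [6.010000e-02 1.117000e-01 2.184000e-01 5.427500e+00 1.493043e+02]
 [7.950000e-02 1.062000e-01 9.070000e-02 4.373600e+00 1.518174e+02]
 [6.390000e-02 9.760000e-02 2.204000e-01 6.149200e+00 1.474375e+02]
 [7.910000e-02 9.060000e-02 9.110000e-02 4.209300e+00 1.518238e+02]
 [8.730000e-02 7.870000e-02 2.327000e-01 1.406830e+01 1.361925e+02]]
rod x(y) [0.01986847 0.07011167] ymin 0.07868183369036026 z slope [-0.30888613  0.16933137]
```

```bash
sed -i "s/np.mean(\[x\['z_map'\] for x in cs\],0)/np.median([x['z_map'] for x in cs],0)/; s/(col\[:,2\]>.045)&/(col[:,2]>.045)\&(col[:,2]<.12)\&/; s/z=np.max(col\[k,2\])-.005/z=(np.max(col[k,2]) if ztop is None else ztop)-.005/" m.py
python3 - <<'E'
from m import *
t=avg('top',9)
A=rodline(t,290,328); B=A[(A[:,1]>.09)&(A[:,1]<.16)]; zt=np.median(B[:,2]); print('axis z',zt, 'slope',np.polyfit(B[:,1],B[:,2],1)[0])
A=rodline(t,290,330,zt+.005); B=A[(A[:,1]>.088)&(A[:,1]<.16)]
f=np.polyfit(B[:,1],B[:,0],1); r=B[:,0]-np.polyval(f,B[:,1]); B=B[abs(r)<.001]; f=np.polyfit(B[:,1],B[:,0],1)
print('rod x(y)',f,'at .08',np.polyval(f,.08),'at mouth',np.polyval(f,.051),'ymin',A[:,1].min(),B[-8:,:2].round(4).tolist())
# nose end from grey along the row
v=int(round(A[-6,4])); print([int(x) for x in (t['g'][v-1:v+2,316:336].max(2)-t['g'][v-1:v+2,316:336].min(2)).mean(0)])
print(loc(np.array([onz(t,u,v,zt) for u in (320,325,330)]))[:,1])
for r in lugtop(t): print(np.round(r,4))
s=avg('scene',9)
L=loc(pts(s)); 
cv2.imwrite('pics/c4.png',cv2.resize(s['img'][185:225,265:325,::-1],(780,520),interpolation=cv2.INTER_CUBIC))
E
```

```text
axis z 0.09035205383022982 slope -0.0034877618555675225
rod x(y) [-0.01883705  0.08081941] at .08 0.07931244807108892 at mouth 0.07985872251759805 ymin 0.08543649376904104 [[0.079, 0.1062], [0.0788, 0.1036], [0.0787, 0.101], [0.0787, 0.0984], [0.0786, 0.0958], [0.0786, 0.0932], [0.0786, 0.0906], [0.0787, 0.088]]
[10, 10, 10, 10, 10, 9, 10, 17, 38, 63, 73, 73, 71, 67, 54, 32, 15, 8, 7, 7]
[0.09321755 0.08025219 0.06728762]
[4.40e-02 7.97e-02 4.00e+00 1.00e-04 7.59e-02]
[0.00e+00 7.99e-02 4.00e+00 2.00e-04 7.59e-02]
[-4.40e-02  8.05e-02  4.00e+00  4.00e-04  7.58e-02]
```

View pics/c4.png

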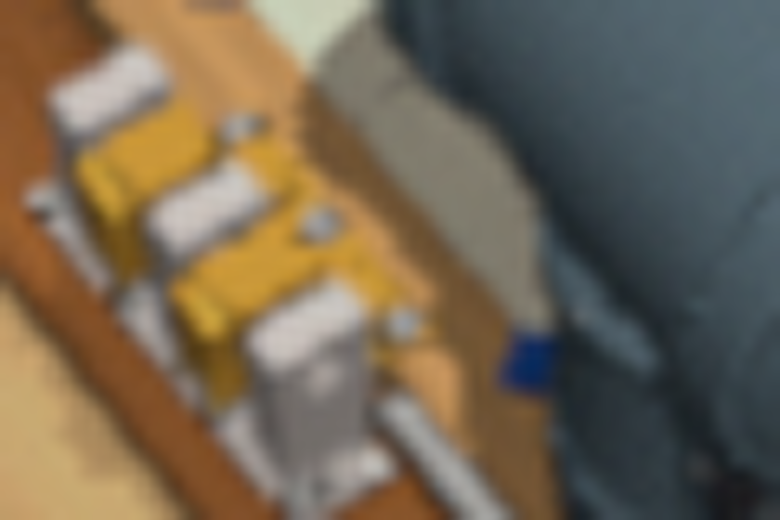

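servo_tool(series="1 0 0.0008 0.01 0 0 0; 1 0 0.0008 0.02 0 0 0; 1 0 0.0008 0.0295 0 0 0; 1 -0.01 0.0008 0.0295 0 0 0; 1 -0.02 0.0008 0.0295 0 0 0; 1 -0.023 0.0008 0.0295 0 0 0; 1 -0.025 0.0008 0.0295 0 0 0; 1 -0.025 0.0008 0.0295 0 0 0; 1 -0.025 0.0008 0.0295 0 0 0")

```text
time_s: 11.58
eef_pos: [0.656, 0.0976, 0.0656]
eef_rot: [0.0, 0.697, 0.717, 0.0]
wrist_force: [0.2, 1.2, -0.8]
opening: 0.168
grasp_force: 58.6
```

```bash
cat > st.py <<'E'
from h import *
o=ctrl.get_obs(); q=o['eef_rot']; M=R.from_quat([q[1],q[2],q[3],q[0]]).as_matrix()
f=o['wrist_force']
print('t',o['time_s'],'tcp base',loc(o['eef_pos']).round(4),'Fbase',np.round([f[:2]@X,f[:2]@Y,f[2]],1),'torque',o['torque'].round(2),'tooly yaw',round(np.degrees(np.arctan2(M[1,1],M[0,1])),2),'tool x',M[:,0].round(4),'open',round(o['opening'],3))
E
python3 - <<'E'
from m import *
import st
t=avg('top',9)
A=rodline(t,296,345,.066); B=A[(A[:,1]>.058)&(A[:,1]<.13)]
print(A[::2,[0,1,4]].round(4).tolist())
f=np.polyfit(B[:,1],B[:,0],1); print('rod x(y)',f,'at mouth',np.polyval(f,.051))
for r in lugtop(t): print(np.round(r,4))
L=loc(pts(t)); k=(L[...,2]>.055)&(L[...,2]<.09)&(L[...,1]>.058)&(L[...,1]<.12)&(abs(L[...,0]-.08)<.02); print('rod top z',np.percentile(L[k][:,2],[50,80,95]))
import st
E
```

```text
t 11.5833 tcp base [0.0793 0.1986 0.0656] Fbase [ 0.2  1.1 -0.8] torque [ 0.1   0.04 -0.02] tooly yaw 1.58 tool x [-2.750e-02  9.996e-01  1.000e-04] open 0.168
[[0.0809, 0.1543, 153.7839], [0.0803, 0.149, 153.9778], [0.0807, 0.1437, 153.8204], [0.0802, 0.1384, 153.9507], [0.0805, 0.1331, 153.8009], [0.0805, 0.1278, 153.7804], [0.0794, 0.1225, 154.1391], [0.0787, 0.1172, 154.3574], [0.0793, 0.1119, 154.0933], [0.0806, 0.1066, 153.6077], [0.0805, 0.1013, 153.5995], [0.0804, 0.096, 153.6012], [0.0802, 0.0907, 153.6167], [0.0804, 0.0853, 153.5351], [0.0803, 0.08, 153.5054], [0.0803, 0.0747, 153.4816], [0.0805, 0.0694, 153.3824], [0.0792, 0.0641, 153.8057], [0.0802, 0.0588, 153.4184], [0.0769, 0.0483, 154.5843], [0.0784, 0.0429, 153.9905], [0.0778, 0.0376, 154.1477], [0.0834, 0.0295, 152.0272]]
rod x(y) [-0.00650931  0.08061533] at mouth 0.08028335947966789
[4.40e-02 7.97e-02 4.00e+00 1.00e-04 7.62e-02]
[0.00e+00 7.99e-02 4.00e+00 2.00e-04 7.58e-02]
[-4.40e-02  8.05e-02  4.00e+00  4.00e-04  7.59e-02]
rod top z [0.06423725 0.06544893 0.06632775]
```

servo_tool(series="1 -0.001 -0.0004 0 0 0 0; 1 -0.002 -0.0004 0 0 0 0; 1 -0.003 -0.0004 0 0 0 0; 1 -0.004 -0.0004 0 0 0 0; 1 -0.005 -0.0004 0 0 0 0; 1 -0.006 -0.0004 0 0 0 0; 1 -0.0068 -0.0004 0 0 0 0; 1 -0.0074 -0.0004 0 0 0 0; 1 -0.008 -0.0004 0 0 0 0; 1 -0.008 -0.0004 0 0 0 0")

```text
time_s: 12.87
eef_pos: [0.6553, 0.0906, 0.065]
eef_rot: [-0.0, 0.697, 0.717, 0.0]
wrist_force: [0.2, 4.2, -0.8]
opening: 0.169
grasp_force: 58.5
```

```bash
python3 st.py
```

```text
t 12.8667 tcp base [0.0785 0.1916 0.065 ] Fbase [ 0.3  4.2 -0.8] torque [ 0.71 -0.08  0.07] tooly yaw 1.62 tool x [-0.0283  0.9996  0.001 ] open 0.169
```

servo_tool(series="1 0.0015 0 0 0 0 0; 1 0.0015 0.0003 -0.001 0 0 0; 1 0.0015 0.0003 -0.0014 0 0 0; 1 0.0007 0.0003 -0.0014 0 0 0; 1 0 0.0003 -0.0014 0 0 0; 1 -0.0007 0.0003 -0.0014 0 0 0; 1 -0.0007 0.0003 -0.0014 0 0 0")

```text
time_s: 13.45
eef_pos: [0.6557, 0.0888, 0.0663]
eef_rot: [0.0, 0.697, 0.717, -0.0]
wrist_force: [-0.7, 0.7, -0.3]
opening: 0.167
grasp_force: 58.6
```

```bash
python3 st.py
```

```text
t 13.45 tcp base [0.0788 0.1898 0.0663] Fbase [-0.7  0.7 -0.3] torque [ 0.01  0.03 -0.04] tooly yaw 1.6 tool x [-2.790e-02  9.996e-01 -2.000e-04] open 0.167
```

The nose entered the hole at the higher position. I'll ease it in.

servo_tool(series="1 -0.0007 0 0 0 0 0; 1 -0.0014 0 0 0 0 0; 1 -0.0021 0 0 0 0 0; 1 -0.0028 0 0 0 0 0; 1 -0.0035 0 0 0 0 0; 1 -0.004 0 0 0 0 0; 1 -0.004 0 0 0 0 0")

```text
time_s: 14.03
eef_pos: [0.6558, 0.0851, 0.0663]
eef_rot: [-0.0, 0.697, 0.717, -0.0]
wrist_force: [-1.0, 0.3, -1.0]
opening: 0.164
grasp_force: 58.6
```

```bash
python3 st.py
```

```text
t 14.0333 tcp base [0.0788 0.1861 0.0663] Fbase [-1.   0.3 -1. ] torque [ 0.04  0.04 -0.11] tooly yaw 1.61 tool x [-2.810e-02  9.996e-01 -1.000e-04] open 0.164
```

servo_tool(series="1 -0.001 0 0 0 0 0; 1 -0.002 0 0 0 0 0; 1 -0.003 0 0 0 0 0; 1 -0.004 0 0 0 0 0; 1 -0.005 0 0 0 0 0; 1 -0.006 0 0 0 0 0; 1 -0.007 0 0 0 0 0; 1 -0.008 0 0 0 0 0; 1 -0.009 0 0 0 0 0; 1 -0.009 0 0 0 0 0")

```text
time_s: 14.87
eef_pos: [0.6561, 0.076, 0.0664]
eef_rot: [0.0, 0.697, 0.717, -0.0]
wrist_force: [-1.1, -0.4, -1.3]
opening: 0.167
grasp_force: 58.6
```

```bash
python3 st.py
```

```text
t 14.8667 tcp base [0.079  0.177  0.0664] Fbase [-1.2 -0.4 -1.3] torque [-0.    0.09 -0.13] tooly yaw 1.61 tool x [-2.810e-02  9.996e-01 -1.000e-04] open 0.167
```

servo_tool(series="1 -0.001 -0.0001 0.0001 0 0 0; 1 -0.002 -0.0002 0.0002 0 0 0; 1 -0.003 -0.0002 0.0002 0 0 0; 1 -0.004 -0.0002 0.0002 0 0 0; 1 -0.005 -0.0002 0.0002 0 0 0; 1 -0.006 -0.0002 0.0002 0 0 0; 1 -0.006 -0.0002 0.0002 0 0 0")

```text
time_s: 15.45
eef_pos: [0.6561, 0.07, 0.0662]
eef_rot: [0.0, 0.697, 0.717, 0.0]
wrist_force: [-0.3, -0.5, -1.6]
opening: 0.165
grasp_force: 58.6
```

```bash
python3 st.py
```

```text
t 15.45 tcp base [0.0789 0.1709 0.0662] Fbase [-0.3 -0.5 -1.6] torque [ 0.04  0.04 -0.04] tooly yaw 1.61 tool x [-2.810e-02  9.996e-01 -1.000e-04] open 0.165
```

servo_tool(series="1 -0.0008 0 0.0001 0 0 0; 1 -0.0016 0 0.0001 0 0 0; 1 -0.0024 0 0.0001 0 0 0; 1 -0.0032 0 0.0001 0 0 0; 1 -0.004 0 0.0001 0 0 0; 1 -0.0048 0 0.0001 0 0 0; 1 -0.0048 0 0.0001 0 0 0")

```text
time_s: 16.03
eef_pos: [0.6562, 0.0652, 0.0661]
eef_rot: [0.0, 0.697, 0.717, -0.0]
wrist_force: [-0.2, 0.3, -0.8]
opening: 0.166
grasp_force: 58.6
```

```bash
python3 st.py
```

```text
t 16.0333 tcp base [0.0788 0.1662 0.0661] Fbase [-0.2  0.3 -0.8] torque [0.04 0.   0.03] tooly yaw 1.61 tool x [-2.810e-02  9.996e-01 -1.000e-04] open 0.166
```

servo_tool(series="1 -0.001 0 0 0 0 0; 1 -0.002 0 0 0 0 0; 1 -0.003 0 0 0 0 0; 1 -0.004 0 0 0 0 0; 1 -0.005 0 0 0 0 0; 1 -0.006 0 0 0 0 0; 1 -0.007 0 0 0 0 0; 1 -0.008 0 0 0 0 0; 1 -0.009 0 0 0 0 0; 1 -0.010 0 0 0 0 0; 1 -0.011 0 0 0 0 0; 1 -0.011 0 0 0 0 0")

```text
time_s: 17.03
eef_pos: [0.6565, 0.0542, 0.066]
eef_rot: [-0.0, 0.697, 0.717, -0.0]
wrist_force: [0.8, -0.8, -1.2]
opening: 0.167
grasp_force: 58.6
```

```bash
python3 st.py
```

```text
t 17.0333 tcp base [0.0789 0.1551 0.066 ] Fbase [ 0.7 -0.8 -1.2] torque [-0.06  0.13 -0.06] tooly yaw 1.61 tool x [-2.800e-02  9.996e-01 -1.000e-04] open 0.167
```

servo_tool(series="1 -0.0008 0 0 0 0 0; 1 -0.0016 0 0 0 0 0; 1 -0.0024 0 0 0 0 0; 1 -0.0032 0 0 0 0 0; 1 -0.004 0 0 0 0 0; 1 -0.0048 0 0 0 0 0; 1 -0.0056 0 0 0 0 0; 1 -0.0064 0 0 0 0 0; 1 -0.0072 0 0 0 0 0; 1 -0.008 0 0 0 0 0; 1 -0.008 0 0 0 0 0")

```text
time_s: 17.95
eef_pos: [0.6567, 0.0462, 0.066]
eef_rot: [0.0, 0.697, 0.717, -0.0]
wrist_force: [-1.6, -0.5, -0.6]
opening: 0.167
grasp_force: 58.7
```

```bash
python3 st.py
```

```text
t 17.95 tcp base [0.0789 0.1472 0.066 ] Fbase [-1.6 -0.5 -0.6] torque [ 0.01  0.15 -0.1 ] tooly yaw 1.61 tool x [-2.810e-02  9.996e-01 -1.000e-04] open 0.167
```

servo_tool(series="1 -0.0007 0 0 0 0 0; 1 -0.0014 0 0 0 0 0; 1 -0.0021 0 0 0 0 0; 1 -0.0028 0 0 0 0 0; 1 -0.0035 0 0 0 0 0; 1 -0.0042 0 0 0 0 0; 1 -0.0049 0 0 0 0 0; 1 -0.0055 0 0 0 0 0; 1 -0.0055 0 0 0 0 0")

```text
time_s: 18.7
eef_pos: [0.6569, 0.0408, 0.0661]
eef_rot: [0.0, 0.697, 0.717, -0.0]
wrist_force: [-0.9, 0.1, 0.2]
opening: 0.166
grasp_force: 58.7
```

```bash
python3 st.py
```

```text
t 18.7 tcp base [0.079  0.1417 0.0661] Fbase [-0.9  0.1  0.2] torque [ 0.03  0.2  -0.12] tooly yaw 1.61 tool x [-2.810e-02  9.996e-01 -1.000e-04] open 0.166
```

servo_tool(series="1 -0.001 -0.0001 0 0 0 0; 1 -0.002 -0.0001 0 0 0 0; 1 -0.003 -0.0001 0 0 0 0; 1 -0.004 -0.0001 0 0 0 0; 1 -0.005 -0.0001 0 0 0 0; 1 -0.006 -0.0001 0 0 0 0; 1 -0.007 -0.0001 0 0 0 0; 1 -0.0078 -0.0001 0 0 0 0; 1 -0.0086 -0.0001 0 0 0 0; 1 -0.0094 -0.0001 0 0 0 0; 1 -0.010 -0.0001 0 0 0 0; 1 -0.010 -0.0001 0 0 0 0")

```text
time_s: 19.7
eef_pos: [0.657, 0.0307, 0.066]
eef_rot: [0.0, 0.697, 0.717, -0.0]
wrist_force: [-2.2, -0.1, 0.3]
opening: 0.168
grasp_force: 58.7
```

```bash
python3 st.py
```

```text
t 19.7 tcp base [0.0789 0.1317 0.066 ] Fbase [-2.2 -0.1  0.3] torque [ 0.01  0.22 -0.14] tooly yaw 1.61 tool x [-2.810e-02  9.996e-01 -1.000e-04] open 0.168
```

servo_tool(series="1 0 -0.0001 0 0 0 0.2; 1 -0.0008 -0.0001 0 0 0 0.2; 1 -0.0016 -0.0001 0 0 0 0.2; 1 -0.0024 -0.0001 0 0 0 0.2; 1 -0.0032 -0.0001 0 0 0 0.2; 1 -0.004 -0.0001 0 0 0 0.2; 1 -0.0048 -0.0001 0 0 0 0.2; 1 -0.0056 -0.0001 0 0 0 0.2; 1 -0.0064 -0.0001 0 0 0 0.2; 1 -0.0072 -0.0001 0 0 0 0.2; 1 -0.008 -0.0001 0 0 0 0.2; 1 -0.008 -0.0001 0 0 0 0.2")

```text
time_s: 20.7
eef_pos: [0.6572, 0.0227, 0.0661]
eef_rot: [0.0, 0.698, 0.716, -0.0]
wrist_force: [0.3, -0.2, -0.5]
opening: 0.17
grasp_force: 58.6
```

```bash
python3 st.py
```

```text
t 20.7 tcp base [0.0789 0.1237 0.0661] Fbase [ 0.3 -0.2 -0.5] torque [0.04 0.06 0.02] tooly yaw 1.41 tool x [-2.450e-02  9.997e-01 -1.000e-04] open 0.17
```

Forces dropped to nil. Continuing.

servo_tool(series="1 -0.001 0 0 0 0 0; 1 -0.002 0 0 0 0 0; 1 -0.003 0 0 0 0 0; 1 -0.004 0 0 0 0 0; 1 -0.005 0 0 0 0 0; 1 -0.006 0 0 0 0 0; 1 -0.007 0 0 0 0 0; 1 -0.008 0 0 0 0 0; 1 -0.009 0 0 0 0 0; 1 -0.010 0 0 0 0 0; 1 -0.011 0 0 0 0 0; 1 -0.011 0 0 0 0 0")

```text
time_s: 21.7
eef_pos: [0.6575, 0.0117, 0.0661]
eef_rot: [0.0, 0.698, 0.716, -0.0]
wrist_force: [-1.5, -0.1, 0.1]
opening: 0.167
grasp_force: 58.6
```

```bash
python3 st.py
```

```text
t 21.7 tcp base [0.079  0.1126 0.0661] Fbase [-1.5 -0.1  0.1] torque [-0.04  0.09  0.02] tooly yaw 1.41 tool x [-2.450e-02  9.997e-01 -1.000e-04] open 0.167
```

servo_tool(series="1 -0.001 -0.0001 0 0 0 0; 1 -0.002 -0.0002 0 0 0 0; 1 -0.003 -0.0002 0 0 0 0; 1 -0.004 -0.0002 0 0 0 0; 1 -0.005 -0.0002 0 0 0 0; 1 -0.006 -0.0002 0 0 0 0; 1 -0.0068 -0.0002 0 0 0 0; 1 -0.0076 -0.0002 0 0 0 0; 1 -0.0084 -0.0002 0 0 0 0; 1 -0.0092 -0.0002 0 0 0 0; 1 -0.010 -0.0002 0 0 0 0; 1 -0.010 -0.0002 0 0 0 0")

```text
time_s: 22.7
eef_pos: [0.6575, 0.0017, 0.0661]
eef_rot: [0.0, 0.698, 0.716, -0.0]
wrist_force: [-1.1, -0.4, 0.0]
opening: 0.164
grasp_force: 58.6
```

```bash
python3 st.py
```

```text
t 22.7 tcp base [0.0788 0.1027 0.0661] Fbase [-1.1 -0.4  0. ] torque [ 0.04  0.11 -0.02] tooly yaw 1.41 tool x [-2.460e-02  9.997e-01 -1.000e-04] open 0.164
```

servo_tool(series="1 -0.0008 -0.0001 0 0 0 0; 1 -0.0016 -0.0001 0 0 0 0; 1 -0.0024 -0.0001 0 0 0 0; 1 -0.0032 -0.0001 0 0 0 0; 1 -0.004 -0.0001 0 0 0 0; 1 -0.0048 -0.0001 0 0 0 0; 1 -0.0056 -0.0001 0 0 0 0; 1 -0.0064 -0.0001 0 0 0 0; 1 -0.0074 -0.0001 0 0 0 0; 1 -0.0084 -0.0001 0 0 0 0; 1 -0.0094 -0.0001 0 0 0 0; 1 -0.0094 -0.0001 0 0 0 0")

```text
time_s: 23.7
eef_pos: [0.6576, -0.0077, 0.066]
eef_rot: [0.0, 0.698, 0.716, -0.0]
wrist_force: [-0.3, 0.6, -0.7]
opening: 0.169
grasp_force: 58.6
```

```bash
python3 st.py
```

```text
t 23.7 tcp base [0.0787 0.0932 0.066 ] Fbase [-0.3  0.6 -0.7] torque [0.03 0.08 0.  ] tooly yaw 1.41 tool x [-2.460e-02  9.997e-01 -1.000e-04] open 0.169
```

servo_tool(series="1 -0.0013 0 0 0 0 0; 1 -0.0026 0 0 0 0 0; 1 -0.0039 0 0 0 0 0; 1 -0.0052 0 0 0 0 0; 1 -0.0065 0 0 0 0 0; 1 -0.0078 0 0 0 0 0; 1 -0.0091 0 0 0 0 0; 1 -0.0104 0 0 0 0 0; 1 -0.0117 0 0 0 0 0; 1 -0.013 0 0 0 0 0; 1 -0.014 0 0 0 0 0; 1 -0.014 0 0 0 0 0")

```text
time_s: 24.7
eef_pos: [0.6579, -0.0218, 0.066]
eef_rot: [-0.0, 0.698, 0.716, -0.0]
wrist_force: [-2.4, -0.7, 1.1]
opening: 0.169
grasp_force: 58.6
```

```bash
python3 st.py
```

```text
t 24.7 tcp base [0.0787 0.0792 0.066 ] Fbase [-2.4 -0.6  1.1] torque [-0.03  0.27 -0.04] tooly yaw 1.41 tool x [-2.450e-02  9.997e-01 -2.000e-04] open 0.169
```

servo_tool(series="1 -0.0008 -0.0002 0 0 0 0; 1 -0.0016 -0.0003 -0.0001 0 0 0; 1 -0.0024 -0.0003 -0.0001 0 0 0; 1 -0.0032 -0.0003 -0.0001 0 0 0; 1 -0.004 -0.0003 -0.0001 0 0 0; 1 -0.0048 -0.0003 -0.0001 0 0 0; 1 -0.0055 -0.0003 -0.0001 0 0 0; 1 -0.0062 -0.0003 -0.0001 0 0 0; 1 -0.0069 -0.0003 -0.0001 0 0 0; 1 -0.0069 -0.0003 -0.0001 0 0 0")

```text
time_s: 25.53
eef_pos: [0.6579, -0.0285, 0.0662]
eef_rot: [0.0, 0.698, 0.716, 0.0]
wrist_force: [-0.6, 0.4, -0.3]
opening: 0.166
grasp_force: 58.5
```

```bash
python3 st.py
```

```text
t 25.5333 tcp base [0.0786 0.0724 0.0662] Fbase [-0.6  0.4 -0.3] torque [0.07 0.01 0.03] tooly yaw 1.41 tool x [-2.460e-02  9.997e-01 -1.000e-04] open 0.166
```

servo_tool(series="1 -0.0005 0 0 0 0 0; 1 -0.001 0 0 0 0 0; 1 -0.0015 0 0 0 0 0; 1 -0.002 0 0 0 0 0; 1 -0.0024 0 0 0 0 0; 1 -0.0024 0 0 0 0 0")

```text
time_s: 26.03
eef_pos: [0.6579, -0.0307, 0.0662]
eef_rot: [-0.0, 0.698, 0.716, 0.0]
wrist_force: [-0.1, 0.4, -1.1]
opening: 0.164
grasp_force: 58.5
```

```bash
python3 st.py
```

```text
t 26.0333 tcp base [0.0785 0.0703 0.0662] Fbase [-0.1  0.4 -1.1] torque [ 0.19  0.01 -0.01] tooly yaw 1.41 tool x [-2.470e-02  9.997e-01  2.000e-04] open 0.164
```

servo_tool(series="1 -0.0005 0 0 0 0 0; 1 -0.001 0 0 0 0 0; 1 -0.0015 0 0 0 0 0; 1 -0.0015 0 0 0 0 0")

```text
time_s: 26.37
eef_pos: [0.6579, -0.0309, 0.0662]
eef_rot: [-0.001, 0.698, 0.716, 0.001]
wrist_force: [0.6, 5.6, -0.1]
opening: 0.167
grasp_force: 58.7
```

```bash
python3 st.py
```

```text
t 26.3667 tcp base [0.0785 0.0701 0.0662] Fbase [ 0.8  5.6 -0.1] torque [1.02 0.03 0.05] tooly yaw 1.44 tool x [-0.0251  0.9997  0.002 ] open 0.167
```

The collar is seated: 5.6 N, and the TCP is exactly where predicted. I'll relieve the press, open and lift.

servo_tool(series="1 0.0011 0 0 0 0 0; 1 0.0011 0 0 0 0 0; 0.4 0.0011 0 0 0 0 0; 0 0.0011 0 0 0 0 0; 0 0.0011 0 0 0 0 0; 0 0.0011 0 0 0 0 0; 0 0.0011 0 0 0 0 0; 0 0.002 0 -0.01 0 0 0; 0 0.002 0 -0.03 0 0 0; 0 0.002 0 -0.06 0 0 0; 0 0.02 0 -0.09 0 0 0; 0 0.05 0 -0.11 0 0 0")

```text
time_s: 27.37
eef_pos: [0.6583, 0.0153, 0.1804]
eef_rot: [0.002, 0.7, 0.714, 0.001]
wrist_force: [1.8, 0.1, 1.0]
opening: 0.502
grasp_force: 0.0
```

servo_tool(series="0 0.035 0 0 0 0 0; 0 0.07 0 0 0 0 0; 0 0.105 0 0 0 0 0; 0 0.14 0 0 0 0 0; 0 0.175 0 0 0 0 0; 0 0.21 0 0 0 0 0; 0 0.24 0 0 0 0 0; 0 0.27 0 0 0 0 0; 0 0.27 0 0 0 0 0; 0 0.27 0 0 0 0 0")

```text
time_s: 28.2
eef_pos: [0.6496, 0.2896, 0.1768]
eef_rot: [0.0, 0.697, 0.717, 0.0]
wrist_force: [-0.8, -0.9, -1.1]
opening: 0.503
grasp_force: 0.0
```

Run:
```python
from m import *
import st
t=avg('top',5); s=avg('scene',3)
out=np.zeros((600,800,3),np.uint8)
out[:300]=cv2.resize(t['img'][130:190,265:425,::-1],(800,300),interpolation=cv2.INTER_CUBIC)
out[300:,:600]=cv2.resize(s['img'][170:235,250:380,::-1],(600,300),interpolation=cv2.INTER_CUBIC)
cv2.imwrite('pics/c5.png',out)
P=pts(t); hsv=cv2.cvtColor(t['img'],cv2.COLOR_RGB2HSV)
m=((hsv[...,0]<8)|(hsv[...,0]>172))&(hsv[...,1]>140)&(abs(loc(P)[...,0]-.08)<.03)&(abs(loc(P)[...,1]-.075)<.05)
v,u=np.nonzero(m); W=loc(np.array([onz(t,a,b,.066) for a,b in zip(u,v)])); print(len(W),W.mean(0),W.min(0),W.max(0))
```

```text
t 28.2 tcp base [0.0769 0.3907 0.1768] Fbase [-0.9 -0.9 -1.1] torque [-0.02  0.01  0.03] tooly yaw 1.6 tool x [-0.0279  0.9996  0.    ] open 0.503
67 [0.07817893 0.07414901 0.066     ] [0.07240062 0.05622069 0.066     ] [0.08360035 0.09077242 0.066     ]
```

View pics/c5.png

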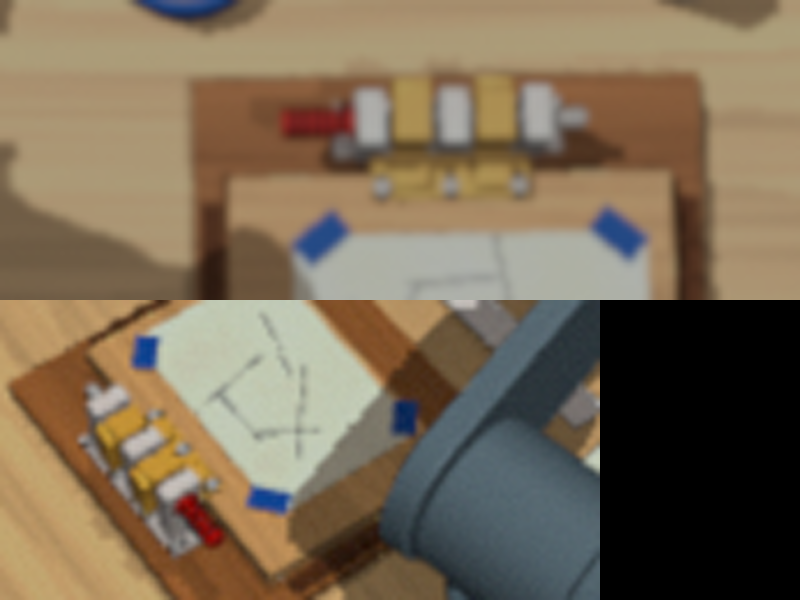

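The picture shows the red handle flush against the first lug at top (322–336, 154). The nose sticks out past the last lug at (382,153), all five lugs are threaded, and the gripper is clear. Handing in.

```bash
python3 -c "
from bench import ctrl
print(ctrl.hand_in())"
```

```text
the job is handed in; nothing more can be done
None
```

The board is home, the rod is through all five lugs with its collar against the first and released, and the job was handed in after about 28 s; the hand-in call gave no verdict.

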